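# Seat a label holder on the bin shelf's lip under the bench lamp

## Robot

A 6-joint arm with a two-finger parallel gripper is mounted at the origin on the work surface. World frame = base frame: x ahead of the robot, y to its left, z up, the work surface at z = 0. Lengths are in m, angles in rad, forces in N, time in s.
With the tool pointing down it reaches from about 0.275 to 0.775 m from the base axis. Payload 14.6 kg.
Tool frame: the origin (TCP) lies at the very end of the fingers, on their centre line; the grasp point (between the pads) lies r.grip_point_offset behind it (r.grip_point_offset is the distance from the TCP to the grasp point, in m); x points along the fingers, y is the direction in which the jaws open and shut, and the axes are right-handed (so a half turn about x gives the same grasp; the last joint's range is limited). The gripper opens to 85 mm and grips with 20 to 120 N. Pads are 22 mm wide; open, the fingers measure 114 mm over their backs; the gripper's body (76 mm by 85 mm) begins 54 mm behind the grasp point. The pads swing forward as they close: fully open they stand 13 mm farther back than shut.
Start: joints at [-0.155, 0.263, -0.048, 1.259, 0, 1.415], TCP at [0.525, -0, 0.231] pointing down, gripper open.
Joint ranges: [-2.65, 2.65], [-0.89, 1.7], [-1.18, 1.37], [-2.13, 2.11], [-1.35, 1.29], [-3.14, 3.14]. Speed limits (rad/s): [1.89, 1.89, 2.57, 2.79, 3.14, 3.14].

## Interface

Orientations are given as a 3x3 rotation matrix whose columns are the frame's x, y, z axes.
In Python, from cell import r, eyes, models gives the robot as it stands.
- The arm moves only by the shell command python3 -m handwheel 'ROWS' [OPENING]. ROWS is JSON, a list of rows, each a list of 2 entries, a list of its own where there are three numbers: the shift along the tool's x, y, z in mm, then the turn about the tool's x in units of 8 degrees (1.0 is 8 degrees). A call has 1 to 20 rows; each row is the pose to reach, as a shift and turn from the pose commanded when the call began, along the tool's axes at that moment; what a row does not reach only later rows make up. A row lasts 1/8 s, in which the tool goes at most 62.5 mm and 10.7 degrees, less where a joint would pass 70% of its speed; a pose out of reach is approached as far as the arm can. A call with a gripper value outside its range is refused whole. OPENING is the finger opening in mm, from 0 to 85.4, set as the call begins (- or left out, the last holds). The fingers move at their own pace and stop on an object; the grip force is fixed at half the most. Time passes only in rows, so rows that repeat a pose let the fingers close. It gives the time, the measured TCP pose, the force and the opening at its end, in the units of the state.
- r.read_state(): the state, without advancing time (a new reading comes with each control period).
- eyes.capture(name): name is "scene" or "side" or "wrist"; returns a dict with "image" (384x512x3 uint8, red, green, blue), "range_z" (384x512 float32, m along the optical axis (not along the pixel's ray), 0 where there is no reading), "fovy" (degrees; the focal length in pixels is half the picture's height over the tangent of half this angle, whatever the lens; pixels are square), "cx", "cy" (the principal point, pixels), "rvec" (rotation vector, rad) and "tvec" (3), from world to camera coordinates, as OpenCV has them. Camera axes: x right, y down, z forward; pixel columns grow to the right and rows downward; lengths in m; the calibration is good to about 2 mm. A picture is of the moment at which its call begins.
- r.sign_off(): hands the job in, once; it reports no verdict.
Trained networks look in the newest picture that a camera, given by its name, has taken for a name from the list of things; names that differ only in an ending like _2 or _b are one class to them, and where a whole thing is asked for, a point or a joint stands for the part that bears it (a point fixed in the world has none). Each returns a list of dicts, best first, with "confidence" (0 to 1); they miss things now and then, are a little off and sometimes report something else, mostly with a low value. They report only what shows in the picture. A call takes as long as a camera call. They do not tell look-alikes from the thing itself.
- models.spot_in(camera, name): "rect" ([centre column, centre row, width, height] in pixels, round what is visible of it).
- models.masks_of(camera, name): "pixels" (384x512 bool, what is visible of it) and "rect" ([centre column, centre row, width, height] in pixels, round what is visible of it).
The state is a dict: "clock": time; "joint_positions": joint angles; "joint_vel": joint speeds; "effort": joint torques, N m; "ee_pos": TCP position; "eef_rot": TCP orientation; "ft_force": force on the tool from outside, world axes, zero at the start; "wrist_torque": the same for the moment, N m; "grip_width": finger opening in m.
Only numpy, scipy, OpenCV 4.12 (cv2) and the standard library are available. Lean on these libraries where they do the work, as an engineer would, in place of code of your own. Each camera call takes 0.05 s, during which the arm holds its last target. There are 200 camera calls.

## Task

One bin on the small bench shelf has no label holder: first swing the bench lamp aside by its boom so that its shade is well clear of that place, a good hand's length from it, and leave it there. Then take the spare label holder off the rim of the wooden tray and push it down over the shelf's front lip, centred in front of that bin, label facing out and its long tongue behind the lip, until it sits fully home and square. The sticky strip inside it only takes under pressure, so finish while still gripping the holder and pressing it down with a steady push of about 10 newtons (never so hard that the lip bends), with the other things on the bench left as they are.

Things in the scene. Friction and masses are not known exactly. Their poses are not given: they have to be found in the camera images.
- shelf: Fixed low grey steel shelf, 360 mm wide (y), 190 deep, three open bins side by side on it. Its front edge is an upright lip: 3 mm sheet along y, flat top edge 85 mm above the bench, 35 above the deck. Origin on the bench under the lip's middle; x back (away from the robot), z up. Bins begin 43 mm behind the lip, their tops 20 mm above the lip's.
- bare_lip (a point): Centre of the lip's top edge in front of the one bin that lacks a holder (which of the three varies; 110 mm apart). x back, y along the lip, z up. The two holders already on the lip are copies of the spare, each centred on its bin.
- holder: Grey plastic label holder, upright astride the tray rim, label to the robot. Plate 60 wide (y), 8 thick (x), z +6 to +51 mm: pinch across x. Below, a 12 mm saddle with a downward slot 6 mm wide (x -3 to +3). Origin: middle of the slot's roof, z up, x to the tongue side. Tongue (back wall, 3 mm) hangs to z -24, last 7 flared 2 back; skirt (front wall, 3 mm) to z -9. 30-60 g.
- tongue (a point): A point in the holder's tongue, at x +4.5, z -18 mm of the holder.
- tray: Open wooden tray 120 (x) by 140 (y) by 50 mm tall, walls 5 mm, fixed to the bench, small hardware in it. Origin under its centre; the holder sits astride its front (-x) wall, within 25 mm of that wall's middle.
- lamp_knob (a point): Middle of the black knob (20 mm across, 266 to 306 mm above the bench) on the lamp's white shade, a cone 130 mm across at its rim, 195 to 260 mm up. It starts over the bare place. x axis: level, along the boom (two bars 243 mm up) to the upright hinge on the post 300 mm away. Swings 1.3 rad either side of pointing at the robot; stiff (1.2 N at the knob), stays put; either way is fine.
- glue_bottle: White bottle, 48 mm across, 150 mm tall, standing. Bystander; origin under its centre.
- jar: Glass jar with white cap, 68 mm across, 80 mm tall, in front of the shelf. Bystander; origin under its centre.
- spray_can: Can, 60 mm across, 165 mm tall. Bystander; origin under its centre.
- tin: Tin, 84 mm across, 75 mm tall. Bystander; origin under its centre.
- screwdriver: Screwdriver, 190 mm long, 26 mm thick, lying. Bystander; origin under its middle, x along it.
- spanner: Steel spanner, 180 mm long, lying. Bystander; origin under its middle, x along it.
- sanding_block: Cork block 110 by 65 by 28 mm, lying. Bystander; origin under its centre.
Mind the look-alikes: they are no part of the job. What is shaped like the tray but pink is not meant.

How it is judged:
By the outcome, as a careful person would: the job done as asked, in the order asked, and still so for the second after the job is handed in, while the arm keeps its last pose, push and grip.
It also fails if it takes over 67 s, if anything falls off the work surface, if the arm or the gripper's body presses on something with over 40 N, if the wrist force passes 120 N, or if a joint passes its speed limit or range.

## Working session

There is one attempt and no reset: what is moved stays moved. The work goes in short steps, Python scripts to look and compute and a shell command to move; the robot and the scene stay as the last step left them, time stands still between calls to the robot, and variables do not carry over. Pictures are saved under pics/ and viewed, about 8 in all and at most 12, crops included, and the job is handed in when it is done.

```bash
mkdir -p pics; ls; cat > h.py <<'E'
import numpy as np,cv2
from cell import r,eyes,models
def K(c):
    f=c["image"].shape[0]/2/np.tan(np.radians(c["fovy"])/2); return f,c["cx"],c["cy"]
def cloud(c):
    f,cx,cy=K(c); z=c["range_z"]; v,u=np.mgrid[:z.shape[0],:z.shape[1]]
    P=np.stack([(u-cx)/f*z,(v-cy)/f*z,z],-1)
    R=cv2.Rodrigues(np.array(c["rvec"],float))[0]; 
    W=(P-np.array(c["tvec"]).ravel())@R
    W[z<=0]=np.nan; return W
def save(c,n,crop=None,s=1):
    im=c["image"][...,::-1]
    if crop: im=im[crop[1]:crop[3],crop[0]:crop[2]]
    cv2.imwrite("pics/"+n,cv2.resize(im,None,fx=s,fy=s,interpolation=cv2.INTER_CUBIC))
E
python3 - <<'E'
from h import *
ims=[]
for n in("scene","side"):
    c=eyes.capture(n); ims.append(c["image"]); W=cloud(c); np.save(n+".npy",W)
    R=cv2.Rodrigues(np.array(c["rvec"],float))[0]; print(n,"campos",(-R.T@np.array(c["tvec"]).ravel()).round(3),"look",R[2].round(2))
    for t in["shelf","holder","tray","lamp_knob","jar","glue_bottle","spray_can","tin"]:
        for m in models.masks_of(n,t)[:4]:
            p=W[m["pixels"]]; p=p[np.isfinite(p[:,0])]
            if len(p): print(t,round(m["confidence"],2),np.round(m["rect"]),"med",np.median(p,0).round(3),"min",np.percentile(p,3,0).round(3),"max",np.percentile(p,97,0).round(3))
    save(c,n+"1.png",s=1.5)
s=r.read_state(); print(s["clock"],s["ee_pos"],s["eef_rot"],s["ft_force"],s["grip_width"],r.grip_point_offset)
E
```

```text
pics
scene campos [ 0.964 -0.564  1.061] look [-0.41  0.48 -0.77]
shelf 0.63 [293. 231. 112. 104.] med [ 0.619 -0.081  0.065] min [ 0.49  -0.166  0.013] max [0.707 0.198 0.107]
holder 0.71 [192. 271.  25.  20.] med [ 0.471 -0.317  0.068] min [ 0.46  -0.343  0.026] max [ 0.481 -0.289  0.1  ]
tray 0.9 [139. 223.  51.  44.] med [ 0.151 -0.306  0.012] min [ 0.094 -0.378  0.   ] max [ 0.232 -0.238  0.05 ]
tray 0.83 [364. 262.  62.  52.] med [0.849 0.095 0.01 ] min [0.782 0.011 0.   ] max [0.918 0.163 0.05 ]
tray 0.62 [203. 293.  58.  57.] med [ 0.526 -0.325  0.006] min [ 0.458 -0.395 -0.001] max [ 0.597 -0.251  0.05 ]
tray 0.56 [296. 164.  22.  14.] med [0.41  0.303 0.025] min [ 0.374  0.013 -0.001] max [0.565 0.349 0.343]
jar 0.75 [191. 270.  19.  21.] med [ 0.471 -0.316  0.07 ] min [ 0.462 -0.343  0.028] max [ 0.481 -0.289  0.1  ]
jar 0.67 [265. 182.  17.  26.] med [0.407 0.106 0.06 ] min [0.377 0.088 0.019] max [0.425 0.141 0.081]
jar 0.54 [230. 211.  31.  32.] med [ 0.43  -0.064  0.018] min [ 0.29  -0.072 -0.001] max [ 0.459 -0.043  0.027]
jar 0.45 [246. 316.  25.  42.] med [ 0.711 -0
[... 1240 characters left out ...]
 [265. 310.  18.  37.] med [0.482 0.372 0.087] min [0.46  0.347 0.002] max [0.504 0.382 0.151]
spray_can 0.97 [227. 154.  14.  39.] med [ 0.691 -0.284  0.124] min [ 0.666 -0.325  0.009] max [ 0.721 -0.272  0.169]
tin 0.95 [204. 320.  29.  35.] med [0.655 0.401 0.072] min [0.62  0.353 0.011] max [0.693 0.425 0.079]
tin 0.71 [266. 162.  31.  22.] med [ 0.491 -0.38   0.035] min [ 0.474 -0.443  0.002] max [ 0.592 -0.266  0.077]
0.9 [ 5.24993078e-01 -6.53759324e-06  2.31283655e-01] [[-7.16577981e-06  1.00000000e+00  6.83982343e-06]
 [-5.18415432e-06  6.83978629e-06 -1.00000000e+00]
 [-1.00000000e+00 -7.16581526e-06  5.18410531e-06]] [-0.53840492 -0.12629108 -0.69556831] 0.08551602972636388 0.0187
```

View pics/scene1.png

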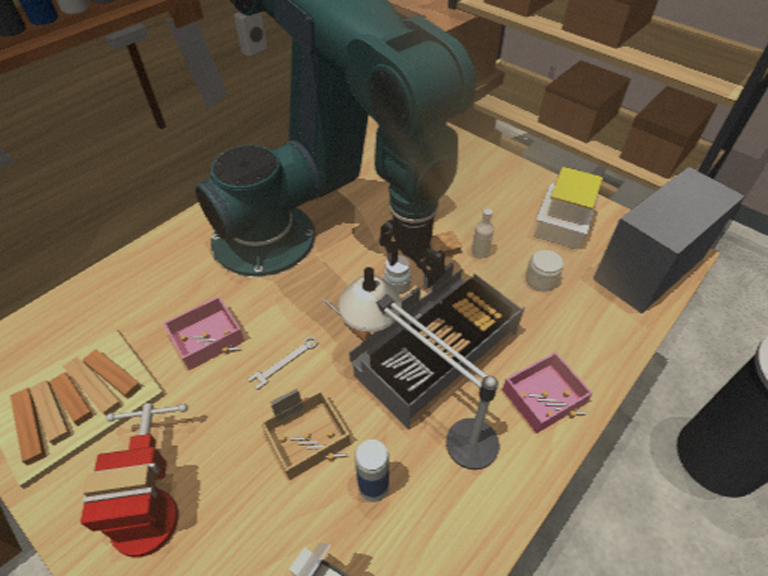

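View pics/side1.png

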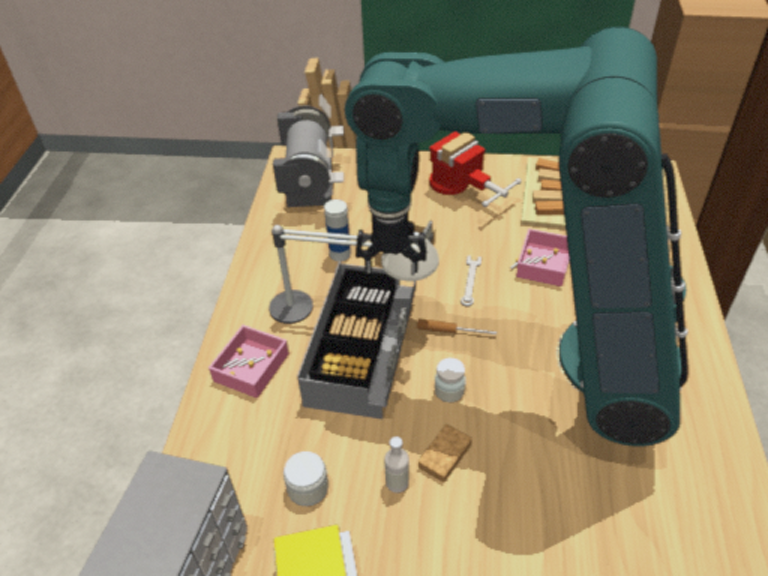

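The scene view shows the wooden tray at about (203,293) native px with the spare holder on its front wall at (192,271). Pink trays at (139,223) and (364,262) are the look-alikes. The lamp shade is at about (243,203), over the nearest (right, −y) end of the lip. The side view shows the shelf with holders at the middle and left bins, and the screwdriver in front of the lip.

```bash
python3 - <<'E'
from h import *
S=np.load("scene.npy").reshape(-1,3); D=np.load("side.npy").reshape(-1,3)
def sel(P,a,b): 
    return P[np.all((P>a)&(P<b),1)]
def st(n,p):
    print(n,len(p)); 
    if len(p): print("  med",np.median(p,0).round(4),"min",p.min(0).round(4),"max",p.max(0).round(4))
for n,P in(("S",S),("D",D)):
    st(n+" knob",sel(P,[.4,-.2,.268],[.52,-.03,.31]))
    st(n+" knobtop",sel(P,[.4,-.2,.302],[.52,-.03,.312]))
    st(n+" shade",sel(P,[.38,-.2,.19],[.56,-.01,.262]))
    st(n+" boom/post",sel(P,[.56,-.3,.225],[.95,.2,.3]))
    st(n+" holder",sel(P,[.43,-.38,.06],[.5,-.25,.12]))
    h=sel(P,[.43,-.38,.09],[.5,-.25,.108]); st(n+" holdertop",h)
    if len(h)>5: print(np.polyfit(h[:,1],h[:,0],1))
    st(n+" shelf",sel(P,[.42,-.25,.03],[.72,.25,.112]))
    for y in np.arange(-.2,.24,.02):
        q=sel(P,[.40,y,.04],[.56,y+.02,.15])
        if len(q): 
            a=sel(q,[0,-1,.115],[1,1,.15]); b=sel(q,[0,-1,.078],[1,1,.09])
            print(round(y,2),"zmax %.3f"%q[:,2].max(),"hi",len(a),np.median(a,0).round(3) if len(a) else "", "lip",len(b),b[:,0].min().round(3) if len(b) else "",np.median(b[:,0]).round(3) if len(b) else "")
E
```

```text
S knob 85
  med [ 0.4974 -0.0906  0.2949] min [ 0.4848 -0.0972  0.2681] max [ 0.5045 -0.0777  0.3076]
S knobtop 28
  med [ 0.4946 -0.0867  0.3042] min [ 0.4848 -0.0941  0.3028] max [ 0.5029 -0.0777  0.3076]
S shade 1112
  med [ 0.5156 -0.111   0.2347] min [ 0.4356 -0.1503  0.1914] max [ 0.56   -0.01    0.2619]
S boom/post 786
  med [ 0.6845 -0.099   0.2461] min [ 0.5601 -0.1197  0.2258] max [0.8062 0.0111 0.3   ]
S holder 175
  med [ 0.4704 -0.3162  0.0869] min [ 0.457  -0.3444  0.0601] max [ 0.481  -0.2871  0.1011]
S holdertop 79
  med [ 0.4689 -0.3162  0.098 ] min [ 0.457  -0.3444  0.09  ] max [ 0.4804 -0.2871  0.1011]
[0.2865064  0.55961029]
S shelf 5534
  med [0.6027 0.0081 0.0711] min [ 0.4201 -0.2498  0.0302] max [0.7108 0.213  0.1119]
-0.16 zmax 0.102 hi 0  lip 18 0.485 0.537
-0.14 zmax 0.107 hi 0  lip 21 0.485 0.536
-0.12 zmax 0.106 hi 0  lip 18 0.486 0.536
-0.1 zmax 0.106 hi 0  lip 21 0.488 0.495
-0.08 zmax 0.106 hi 0  lip 15 0.493 0.541
-0.06 zmax 0.104 hi 0  lip 10 0.496 0.544
-0.04 zmax 0.105 hi 0  lip 14 0.543 0.55
-0.02 zmax 0.102 hi 0  lip 1 0.549 0.549
-0.0 zmax 0.135
[... 1564 characters left out ...]
 8 0.492 0.493
-0.04 zmax 0.107 hi 0  lip 16 0.494 0.55
-0.02 zmax 0.111 hi 0  lip 3 0.541 0.542
-0.0 zmax 0.140 hi 15 [0.498 0.011 0.135] lip 13 0.492 0.542
0.02 zmax 0.142 hi 16 [0.499 0.03  0.136] lip 12 0.494 0.544
0.04 zmax 0.141 hi 22 [0.501 0.05  0.134] lip 12 0.498 0.543
0.06 zmax 0.135 hi 9 [0.503 0.061 0.125] lip 13 0.501 0.506
0.08 zmax 0.105 hi 0  lip 6 0.403 0.505
0.1 zmax 0.139 hi 9 [0.508 0.115 0.131] lip 24 0.402 0.409
0.12 zmax 0.141 hi 17 [0.511 0.128 0.135] lip 29 0.401 0.414
0.14 zmax 0.140 hi 21 [0.511 0.148 0.136] lip 13 0.401 0.509
0.16 zmax 0.141 hi 23 [0.513 0.169 0.13 ] lip 10 0.51 0.517
0.18 zmax 0.088 hi 0  lip 10 0.516 0.518
0.2 zmax 0.088 hi 0  lip 7 0.517 0.519
```

Bare place is in front of the right bin, about (0.49, −0.08). The swing goes toward +y, away from the tray. I'll raise and hover above the knob with the jaws turned along the swing direction.

```bash
python3 -m handwheel '[[[-60,0,0],0],[[-100,0,0],0],[[-100,-33,60],-1.3],[[-100,-33,86],-2.6],[[-100,-33,86],-3.9],[[-100,-33,86],-5.2],[[-100,-33,86],-6.5],[[-100,-33,86],-7.8],[[-100,-33,86],-9.1],[[-100,-33,86],-10.4],[[-100,-33,86],-11.25],[[-100,-33,86],-11.25],[[-100,-33,86],-11.25]]' 50
python3 - <<'E'
from h import *
s=r.read_state(); print(s["clock"],s["ee_pos"].round(4),s["eef_rot"].round(3),s["joint_positions"].round(2))
for n in ("scene","side"):
    P=np.load(n+".npy").reshape(-1,3)
    q=P[np.all((P>[.58,-.2,.235])&(P<[.76,0,.256]),1)]; print(n,len(q),np.polyfit(q[:,0],q[:,1],1))
    q=P[np.all((P>[.76,-.2,.06])&(P<[.85,0,.20]),1)]; print("post",len(q),np.median(q,0),q.min(0),q.max(0))
c=eyes.capture("wrist"); np.save("wrist.npy",cloud(c)); R=cv2.Rodrigues(np.array(c["rvec"],float))[0]; print("campos",(-R.T@np.array(c["tvec"]).ravel()).round(3),R.round(2).tolist())
P=np.load("wrist.npy").reshape(-1,3)
for lo,hi in((.27,.3),(.3,.312)):
    q=P[np.all((P>[.46,-.13,lo])&(P<[.53,-.05,hi]),1)]; print("knob",len(q),len(q) and (np.median(q,0).round(4),q.min(0).round(4),q.max(0).round(4)))
save(c,"w1.png",s=1.5)
E
```

```text
clock: 2.52
ee_pos: [0.492, -0.086, 0.3313]
eef_rot: [[0.0, 0.003, 1.0], [0.0, 1.0, -0.003], [-1.0, 0.0, 0.0]]
ft_force: [-0.9, 0.3, -0.3]
grip_width: 0.0499
2.525 [ 0.492  -0.086   0.3313] [[ 0.     0.003  1.   ]
 [ 0.     1.    -0.003]
 [-1.     0.     0.   ]] [-0.34  0.21  0.15  1.51  0.   -0.33]
scene 448 [-0.06498073 -0.05508813]
post 148 [ 0.79542273 -0.11172461  0.13588952] [ 0.78469295 -0.1149385   0.06122081] [ 0.80196628 -0.10217517  0.19828348]
side 266 [-0.07254378 -0.04585207]
post 148 [ 0.78717364 -0.09861292  0.13004693] [ 0.77827033 -0.10828784  0.06044464] [ 0.79769344 -0.08898704  0.19962275]
campos [ 0.424 -0.086  0.474] [[0.0, 1.0, 0.0], [0.96, -0.0, 0.27], [0.27, -0.0, -0.96]]
knob 318 (array([ 0.4841, -0.0876,  0.2863]), array([ 0.4828, -0.0977,  0.2701]), array([ 0.4933, -0.0778,  0.2999]))
knob 718 (array([ 0.4912, -0.0875,  0.3058]), array([ 0.4826, -0.0974,  0.3001]), array([ 0.5018, -0.0784,  0.3078]))
```

View pics/w1.png

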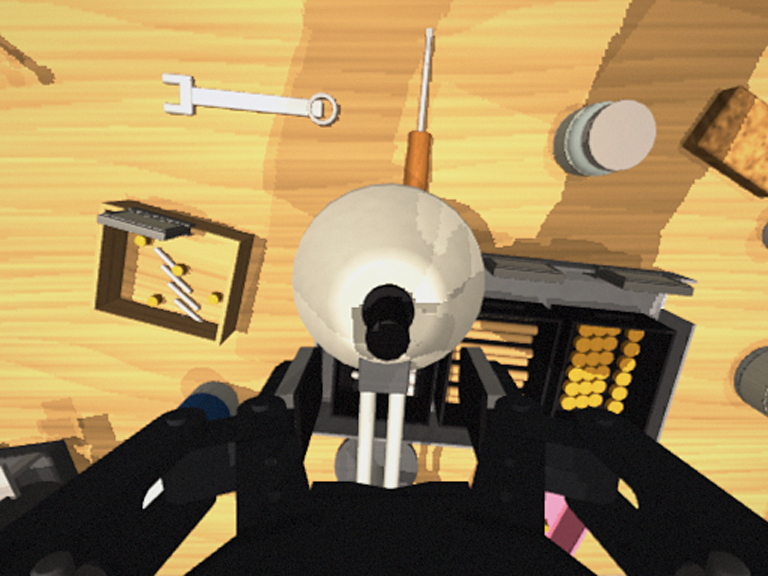

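Picture: the knob is at about (385,315) of 768 px, between the open fingers, with nothing else near. Lower around it (knob top 306 mm, tip to 273), then swing.

```bash
python3 -m handwheel '[[[30,-2,0],0],[[58,-2,0],0],[[58,-2,0],0],[[58,22,2.4],0.57],[[58,45.4,7],1.15],[[58,68.5,13.3],1.72],[[58,91,21.5],2.29],[[58,113,31.5],2.86],[[58,134,43],3.44],[[58,154,56.6],4.0],[[58,172.6,71.5],4.58],[[58,190,88],5.16],[[58,206,105.6],5.73],[[58,221,124.5],6.3],[[58,234,144.6],6.88],[[58,246,165.6],7.45],[[58,255.5,187.5],8.0],[[58,262,204],8.45],[[58,262,204],8.45],[[58,262,204],8.45]]' 50
python3 - <<'E'
from h import *
for n in("scene","side"):
    c=eyes.capture(n); P=cloud(c).reshape(-1,3)
    q=P[np.all((P>[.55,.05,.19])&(P<[.8,.3,.225]),1)]; print(len(q),len(q) and (np.median(q,0).round(3),q.min(0).round(3),q.max(0).round(3)))
    if n=="scene": save(c,"s2.png",(180,100,420,330),3)
E
```

```text
clock: 5.08
ee_pos: [0.6957, 0.1759, 0.274]
eef_rot: [[0.001, 0.924, 0.382], [0.0, 0.382, -0.924], [-1.0, 0.001, 0.0]]
ft_force: [0.6, 0.2, -0.1]
grip_width: 0.0498
385 (array([0.71 , 0.137, 0.212]), array([0.628, 0.111, 0.194]), array([0.751, 0.229, 0.225]))
464 (array([0.667, 0.222, 0.214]), array([0.621, 0.13 , 0.194]), array([0.748, 0.242, 0.225]))
```

View pics/s2.png

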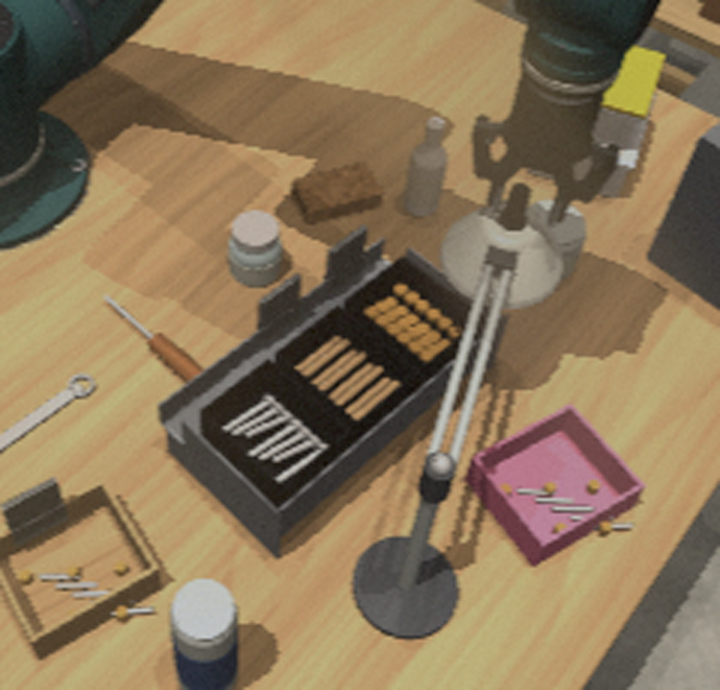

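The lamp is aside (shade at about (500,260) of the crop, nowhere near the bare right-hand lip at (220,370)), the other things stand. Lift off and go over the spare.

```bash
python3 -m handwheel '[[[-40,0,0],0],[[-80,0,0],0],[[-80,-40,37],0.5],[[-80,-84,78],1],[[-80,-128,118],1.5],[[-80,-172,158],2],[[-80,-216,199],2.5],[[-80,-260,239],3],[[-80,-304,280],3.5],[[-80,-348,320],4],[[-60,-390,358],4.5],[[0,-400,368],4.75],[[60,-400,368],4.75],[[60,-400,368],4.75],[[60,-400,368],4.75]]' 50
python3 - <<'E'
from h import *
s=r.read_state(); print(s["joint_positions"].round(2))
c=eyes.capture("wrist"); W=cloud(c); np.save("wrist.npy",W); P=W.reshape(-1,3)
def st(n,q):
    print(n,len(q), len(q) and (np.median(q,0).round(4),q.min(0).round(4),q.max(0).round(4)))
m=models.masks_of("wrist","holder")
for k in m: print(k["confidence"],k["rect"]); st("",W[k["pixels"]])
q=P[np.all((P>[.43,-.37,.092])&(P<[.51,-.26,.115]),1)]; st("top",q)
if len(q)>9: print(cv2.minAreaRect((q[:,:2]*1000).astype(np.float32)))
q=P[np.all((P>[.43,-.42,.045])&(P<[.62,-.22,.054]),1)]; st("rim",q); print(cv2.minAreaRect((q[:,:2]*1000).astype(np.float32)))
save(c,"w2.png",s=1.5)
for n in("scene","side"):
    P=cloud(eyes.capture(n)).reshape(-1,3)
    q=P[np.all((P>[.45,-.19,.081])&(P<[.535,.225,.0895]),1)]; b=np.polyfit(q[:,1],q[:,0],1)
    for _ in range(5):
        e=q[:,0]-np.polyval(b,q[:,1]); b=np.polyfit(q[abs(e)<.006][:,1],q[abs(e)<.006][:,0],1)
    k=abs(e)<.006
    print(n,"lip",b,q[k].min(0).round(4),q[k].max(0).round(4),np.median(q[k],0),k.sum())
    q=P[np.all((P>[.47,-.1,.12])&(P<[.54,.2,.145]),1)]; print(np.sort(q[:,1])[[0,-1]])
    for a in((-.03,.085),(.085,.2)):
        h=q[(q[:,1]>a[0])&(q[:,1]<a[1])]; print("holders",h.min(0).round(4),h.max(0).round(4),np.median(h,0).round(4))
E
```

```text
clock: 7.05
ee_pos: [0.4673, -0.3172, 0.2163]
eef_rot: [[0.003, 0.963, -0.268], [-0.002, -0.268, -0.963], [-1.0, 0.003, 0.002]]
ft_force: [0.4, -0.7, -0.1]
grip_width: 0.0501
[-0.74  0.33  0.01  1.25  0.    1.1 ]
0.59 [257.8, 186.6, 10.4, 69.7]
 707 (array([nan, nan, nan]), array([nan, nan, nan]), array([nan, nan, nan]))
top 582 (array([ 0.4671, -0.314 ,  0.1008]), array([ 0.4543, -0.3458,  0.0922]), array([ 0.4789, -0.2873,  0.1033]))
((466.5758972167969, -316.28125), (59.20240020751953, 9.139318466186523), 73.05674743652344)
rim 2012 (array([ 0.5501, -0.3178,  0.0499]), array([ 0.4479, -0.4082,  0.045 ]), array([ 0.6016, -0.2406,  0.0539]))
((524.4382934570312, -324.28607177734375), (140.42356872558594, 121.35224151611328), 73.58553314208984)
scene lip [0.11714124 0.50344536] [ 0.4854 -0.1482  0.0812] [0.5264 0.2095 0.0894] [0.50747455 0.00900606 0.08413561] 108
[1.05472360e-04 1.70440802e-01]
holders [4.991e-01 1.000e-04 1.200e-01] [0.5135 0.0597 0.1385] [0.5068 0.0304 0.1325]
holders [0.51   0.1091 0.1201] [0.5238 0.1704 0.1374] [0.518  0.1393 0.1321]
side lip [0.10067795 0.49617185] [ 0.4813 -0.1467  0.0812] [0.5205 0.2093 0.0895] [0.49788725 0.05758104 0.0851202 ] 72
[0.00154029 0.17145402]
holders [0.4942 0.0015 0.1203] [0.5075 0.0651 0.1425] [0.5006 0.0368 0.135 ]
holders [0.5048 0.11   0.1209] [0.5196 0.1715 0.1421] [0.5119 0.1456 0.135 ]
```

View pics/w2.png

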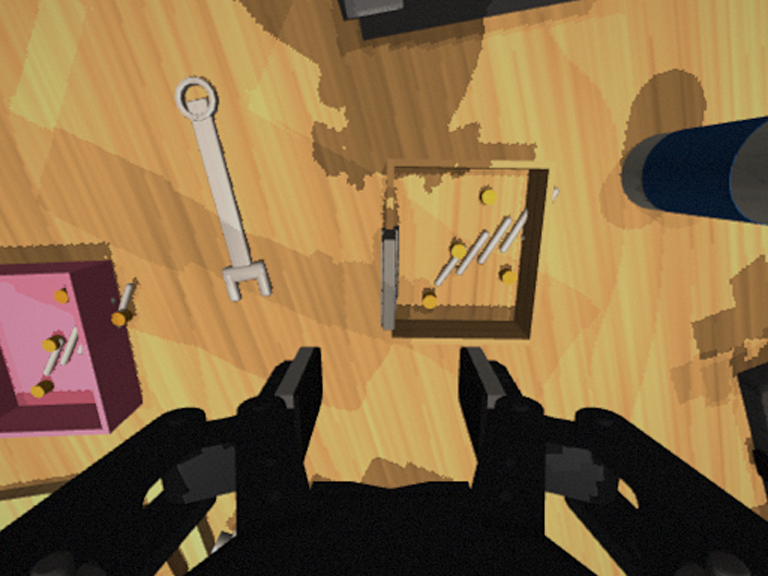

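The wrist view shows the wooden tray (brown rim) centred at about (465,250) px, with the grey holder astride its left wall at (390,278), label to the robot. The pink tray, at left (50,350), is the look-alike and has no holder, so this is the one meant. Measured top is 59×9 mm at z 0.101, as expected. Descend and grip.

```bash
python3 -m handwheel '[[[50,-1,-1],0.1],[[100,-1,-1],0.1],[[130,-1,-1],0.1],[[150,-1,-1],0.1],[[150,-1,-1],0.1]]' 50
python3 -m handwheel '[[[0,0,0],0],[[0,0,0],0],[[0,0,0],0],[[0,0,0],0],[[0,0,0],0],[[0,0,0],0]]' 0
python3 -m handwheel '[[[-5,0,0],0],[[-15,0,0],0],[[-35,0,0],0],[[-60,0,0],0],[[-60,0,0],0],[[-60,0,0],0]]'
```

```text
clock: 7.88
ee_pos: [0.4658, -0.3154, 0.0631]
eef_rot: [[-0.001, 0.959, -0.282], [0.001, -0.282, -0.959], [-1.0, -0.001, -0.0]]
ft_force: [-0.3, 0.9, 0.0]
grip_width: 0.05
clock: 8.62
ee_pos: [0.4665, -0.316, 0.0643]
eef_rot: [[0.002, 0.959, -0.282], [-0.001, -0.282, -0.959], [-1.0, 0.002, 0.001]]
ft_force: [0.5, -0.1, 6.6]
grip_width: 0.0075
clock: 9.38
ee_pos: [0.4655, -0.3152, 0.1228]
eef_rot: [[-0.001, 0.959, -0.282], [0.0, -0.282, -0.959], [-1.0, -0.001, -0.0]]
ft_force: [-0.6, -0.6, -0.0]
grip_width: 0.0071
```

Gripped (7–8 mm opening). Carry it to above the bare place and measure there.

```bash
python3 -m handwheel '[[[-40,0,0],0],[[-77,0,-20],0],[[-77,-14,-70],-0.4],[[-77,-25,-125],-0.8],[[-77,-35,-180],-1.25],[[-77,-41,-225],-1.25],[[-77,-41,-233],-1.25],[[-77,-41,-233],-1.25],[[-77,-41,-233],-1.25],[[-77,-41,-233],-1.25]]'
cat >> h.py <<'E'
def box(P,a,b): 
    P=P.reshape(-1,3); return P[np.all((P>a)&(P<b),1)]
def st(n,q): print(n,len(q), (np.median(q,0).round(4),q.min(0).round(4),q.max(0).round(4)) if len(q) else "")
E
python3 - <<'E'
from h import *
s=r.read_state(); print(s["ee_pos"].round(4))
c=eyes.capture("wrist"); W=cloud(c); np.save("wrist.npy",W)
st("held",box(W,[.45,-.14,.16],[.53,-.03,.25]))
q=box(W,[.45,-.2,.081],[.535,.225,.0895]); b=np.polyfit(q[:,1],q[:,0],1)
for _ in range(6):
    e=abs(q[:,0]-np.polyval(b,q[:,1])); b=np.polyfit(q[e<.005][:,1],q[e<.005][:,0],1)
k=e<.005; print("lip",b,k.sum()); st("",q[k])
for y in np.arange(-.18,.2,.03):
    h=box(W,[.46,y,.08],[.53,y+.03,.09]); st("y%.2f"%y,h)
for a in((-.03,.085),(.085,.2)):
    h=box(W,[.47,a[0],.128],[.54,a[1],.145]); st("hold",h)
    if len(h)>9: print(cv2.minAreaRect((h[:,:2]*1000).astype(np.float32)))
save(c,"w3.png",s=1.5)
E
```

```text
clock: 10.62
ee_pos: [0.4921, -0.0813, 0.2001]
eef_rot: [[-0.0, 0.994, -0.113], [0.0, -0.113, -0.994], [-1.0, -0.0, 0.0]]
ft_force: [0.5, 0.3, -0.8]
grip_width: 0.0073
[ 0.4921 -0.0813  0.2001]
held 6275 (array([ 0.4935, -0.0716,  0.2367]), array([ 0.4551, -0.1061,  0.1611]), array([ 0.529 , -0.0514,  0.25  ]))
lip [-0.23908926  0.49507563] 163
 163 (array([ 0.499 , -0.0194,  0.0852]), array([ 0.4947, -0.1533,  0.0811]), array([ 5.346e-01, -3.000e-04,  8.930e-02]))
y-0.18 34 (array([ 0.526 , -0.1515,  0.0858]), array([ 0.5222, -0.1526,  0.0811]), array([ 0.5299, -0.1503,  0.0896]))
y-0.15 0 
y-0.12 0 
y-0.09 53 (array([ 0.4931, -0.0682,  0.0851]), array([ 0.4912, -0.0764,  0.0837]), array([ 0.495 , -0.0601,  0.0862]))
y-0.06 112 (array([ 0.4956, -0.0425,  0.0851]), array([ 0.4931, -0.06  ,  0.0835]), array([ 0.4984, -0.03  ,  0.0866]))
y-0.03 138 (array([ 0.4986, -0.015 ,  0.0852]), array([ 0.4947, -0.0299,  0.0834]), array([ 5.06e-01, -3.00e-04,  8.81e-02]))
y0.00 2 (array([0.5086, 0.0233, 0.0897]), array([0.5081, 0.0182, 0.0895]), array([0.5091, 0.0283, 0.0899]))
y0.03 3 (array([0.512 , 0.0548, 0.0896]), array([0.5111, 0.0468, 0.0892]), array([0.5124, 0.0584, 0.0898]))
y0.06 4 (array([0.5084, 0.0767, 0.085 ]), array([0.5072, 0.0766, 0.0843]), array([0.5096, 0.0767, 0.0852]))
y0.09 0 
y0.12 0 
y0.15 0 
y0.18 0 
hold 1342 (array([0.5029, 0.0307, 0.1359]), array([ 0.4954, -0.0009,  0.1291]), array([0.5102, 0.0589, 0.1383]))
((502.44439697265625, 29.157779693603516), (59.707027435302734, 9.259726524353027), 83.72197723388672)
hold 0
```

View pics/w3.png

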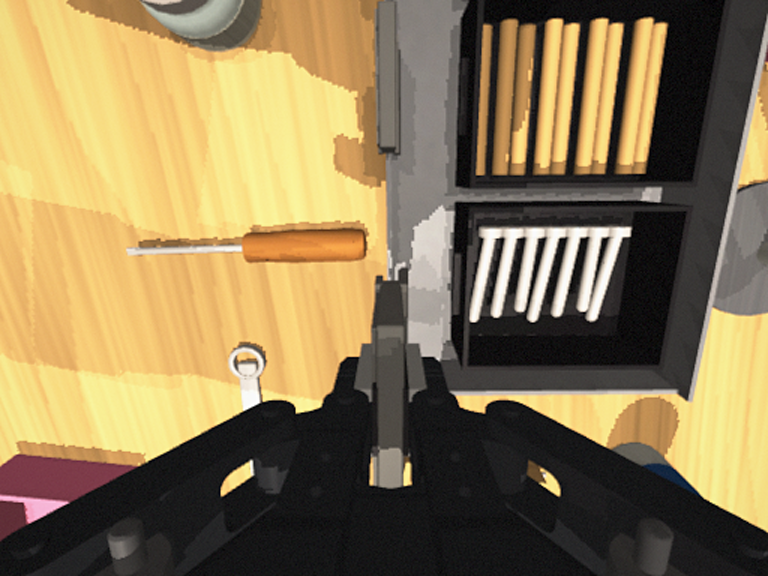

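The wrist view shows the held holder edge-on at (390,330) px over the lip, with the middle holder at (388,80) and the lip line at x≈390 px. Now the held holder in the tool frame, compared with the lip.

```bash
python3 - <<'E'
from h import *
s=r.read_state(); W=np.load("wrist.npy").reshape(-1,3); W=W[np.isfinite(W[:,0])]
c,sn=.994,-.1128
R=np.array([[0,c,sn],[0,sn,-c],[-1,0,0]]); T=np.array([.4921,-.0813,.2003])
Q=(W-T)@R*1000   # tool: x down,y jaw,z
q=Q[(abs(Q[:,1])<9)&(Q[:,0]>-45)&(Q[:,0]<60)&(Q[:,2]<-12)&(Q[:,2]>-45)]
for lo in range(-45,60,5):
    k=q[(q[:,0]>=lo)&(q[:,0]<lo+5)]
    if len(k)>2: print("down",lo,len(k),"y",np.percentile(k[:,1],[2,50,98]).round(1),"z",np.percentile(k[:,2],[2,50,98]).round(1))
m=np.array([[.4914,-.0801,.085],[.5024,.0292,.136]]); print("bare,mid holder in tool",((m-T)@R*1000).round(1))
l=Q[(abs(Q[:,0]-115)<2)&(abs(Q[:,1])<8)&(Q[:,2]<0)]; print("lip",len(l),np.polyfit(l[:,2],l[:,1],1),np.polyval(np.polyfit(l[:,2],l[:,1],1),0), np.percentile(l[:,1],[2,98]),np.median(l[:,0]))
h=Q[(abs(Q[:,0]-64)<4)&(abs(Q[:,1])<10)&(Q[:,2]<-70)]; print("mid z",h[:,2].min(),h[:,2].max())
E
```

```text
down -45 16 y [-9.  -8.2  8.7] z [-13.3 -12.1 -12. ]
down -40 762 y [-3.7  0.4  4.2] z [-29.1 -21.  -12.3]
down -35 192 y [-5.1 -4.2  4.2] z [-29.6 -25.8 -12.5]
down -30 83 y [-4.9 -0.9  3.9] z [-29.6 -29.2 -27.1]
down -25 64 y [-5.1 -0.2  4. ] z [-29.6 -29.2 -27.1]
down -20 61 y [-4.6 -0.   4.1] z [-29.6 -29.2 -27.2]
down -15 61 y [-4.9 -0.5  3.9] z [-29.6 -29.2 -27.1]
down -10 46 y [-5.1 -0.6  4. ] z [-29.6 -29.2 -27.2]
down -5 46 y [-4.8 -0.3  4.1] z [-29.6 -29.2 -27.1]
down 0 38 y [-5.  -0.7  4.2] z [-29.5 -29.2 -27. ]
down 5 131 y [-5.2  5.   6.2] z [-29.5 -27.2 -13.6]
down 10 44 y [-5.3  0.4  6.1] z [-29.6 -29.2 -28.9]
down 15 21 y [-5.5  3.3  5.7] z [-29.6 -29.3 -29. ]
down 20 14 y [-5.5  3.8  5.9] z [-29.4 -29.3 -29. ]
down 25 9 y [3.6 4.8 6. ] z [-29.4 -29.3 -29.2]
down 30 16 y [3.8 6.6 7.4] z [-29.4 -28.9 -24.7]
down 35 29 y [4.8 7.7 7.9] z [-29.4 -22.3 -12.7]
bare,mid holder in tool [[ 115.3   -0.8   -1.1]
 [  64.3   -2.2 -111. ]]
lip 304 [ 0.00776139 -0.41728129] -0.41728129350445997 [-2.32093617  0.44319381] 115.15319794816602
mid z -140.84019438888794 -81.08891161577134
```

Held holder: centre +0.6 along the lip, tongue end 38 mm below the TCP, tongue on the back side. The lip lies about −0.7 mm in jaw direction and the bare centre is at −1.0. Correct, lower to just above entry and re-measure.

```bash
python3 -m handwheel '[[[30,-0.7,-1.6],-0.06],[[55,-0.7,-1.6],-0.06],[[70,-0.7,-1.6],-0.06],[[70,-0.7,-1.6],-0.06],[[70,-0.7,-1.6],-0.06],[[70,-0.7,-1.6],-0.06]]'
cat > m.py <<'E'
from h import *
import sys
z0=float(sys.argv[1]); s=r.read_state(); R=s["eef_rot"]; T=s["ee_pos"]
L=[]
c=eyes.capture("wrist"); W=cloud(c).reshape(-1,3); W=W[np.isfinite(W[:,0])]
a=np.arctan2(R[1,1],R[0,1]); C,S=np.cos(a),np.sin(a)
R=np.array([[0,C,S],[0,S,-C],[-1,0,0]]); print(T.round(4),"yaw",np.degrees(a).round(2),"F",s["ft_force"].round(1))
Q=(W-T)@R*1000; d=(T[2]-.085)*1000
p=Q[(abs(Q[:,1])<8)&(Q[:,0]>-35)&(Q[:,0]<0)&(Q[:,2]<-25.5)&(Q[:,2]>-45)]
print("plate y",np.percentile(p[:,1],[2,98]).round(2),"end z",np.percentile(p[:,2],2).round(2))
t=Q[(abs(Q[:,1])<8)&(Q[:,0]<-33)&(Q[:,0]>-45)&(Q[:,2]<-13)&(Q[:,2]>-45)]; print("plate top",np.median(t[:,0]).round(2),"y",np.percentile(t[:,1],[5,95]).round(2))
l=Q[(abs(Q[:,0]-d)<2.5)&(abs(Q[:,1])<7)&(Q[:,2]<-33)&(Q[:,2]>-78)]
for a in range(-80,-30,8):
    k=l[(l[:,2]>=a)&(l[:,2]<a+8)]
    if len(k)>4: print("lip z",a+4,len(k),"y",np.percentile(k[:,1],[3,50,97]).round(2),"down",np.median(k[:,0]).round(2))
h=Q[(abs(Q[:,0]-d+49)<5)&(abs(Q[:,1])<12)&(Q[:,2]<-70)]
if len(h)>9: print("mid",np.percentile(h[:,2],[1,99]).round(2),"y",np.percentile(h[:,1],[3,97]).round(2),"top",np.median(h[:,0]).round(2),cv2.minAreaRect(h[:,[2,1]].astype(np.float32)))
save(c,sys.argv[2],s=1.5)
E
python3 m.py 0 w4.png
```

```text
clock: 11.42
ee_pos: [0.4921, -0.0789, 0.131]
eef_rot: [[0.001, 0.995, -0.103], [-0.0, -0.103, -0.995], [-1.0, 0.001, 0.0]]
ft_force: [-0.2, 0.8, 0.7]
grip_width: 0.007
[ 0.4921 -0.0789  0.131 ] yaw -5.93 F [-0.2  0.8  0.7]
plate y [-5.01  3.98] end z -29.61
plate top -36.52 y [-4.3   3.74]
lip z -76 45 y [-1.43 -0.14  1.15] down 45.81
lip z -68 63 y [-1.45 -0.14  1.17] down 45.88
lip z -60 63 y [-1.47 -0.15  1.18] down 45.84
lip z -52 61 y [-1.49 -0.15  1.19] down 45.93
lip z -44 58 y [-1.51 -0.15  1.2 ] down 45.93
lip z -36 50 y [-1.53 -0.16  1.21] down 45.95
mid [-116.6   -78.88] y [-4.99  3.9 ] top -4.81 ((-98.38258361816406, -0.4719076156616211), (9.359466552734375, 39.66754913330078), 89.59207916259766)
```

Aligned: lip centre −0.15 mm, plate centre about −0.3, parallel, gap to the middle holder 49.3 (should be 50). Shift 0.6 and lower with the force watched.

```bash
python3 -m handwheel '[[[4,0,0.6],0],[[8,0,0.6],0],[[12,0,0.6],0],[[15,0,0.6],0],[[18,0,0.6],0],[[18,0,0.6],0],[[18,0,0.6],0]]'; python3 m.py 0 w5.png
```

```text
clock: 12.35
ee_pos: [0.4916, -0.0793, 0.1124]
eef_rot: [[0.0, 0.995, -0.103], [-0.0, -0.103, -0.995], [-1.0, 0.0, 0.0]]
ft_force: [0.0, -0.1, -0.8]
grip_width: 0.0077
[ 0.4916 -0.0793  0.1124] yaw -5.92 F [ 0.  -0.1 -0.8]
plate y [-4.98  4.  ] end z -29.59
plate top -36.5 y [-4.21  3.79]
lip z -76 55 y [-0.71  0.46  1.62] down 27.13
lip z -68 70 y [-0.72  0.46  1.64] down 27.27
lip z -60 70 y [-0.73  0.46  1.66] down 27.33
lip z -52 65 y [-0.74  0.47  1.68] down 27.34
lip z -44 65 y [-0.76  0.47  1.7 ] down 27.28
lip z -36 54 y [-0.77  0.47  1.71] down 27.17
mid [-110.09  -79.09] y [-4.61  4.23] top -23.48 ((-95.10420989990234, -0.17725515365600586), (9.40865707397461, 32.33016586303711), 89.76774597167969)
```

View pics/w5.png

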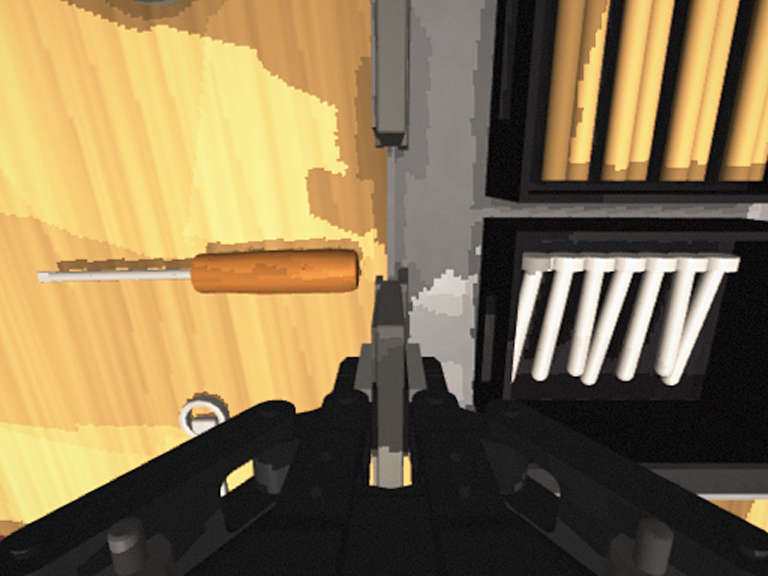

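The tongue is behind the lip (about 10 mm engaged), no contact force, and the holder is in line with its neighbour. Continue.

```bash
python3 -m handwheel '[[[3,0.3,0.4],0],[[6,0.3,0.4],0],[[8,0.3,0.4],0],[[10,0.3,0.4],0],[[11.5,0.3,0.4],0],[[12.5,0.3,0.4],0],[[12.5,0.3,0.4],0],[[12.5,0.3,0.4],0]]'; python3 -m handwheel '[[[0.5,0,0],0],[[1,0,0],0],[[1,0,0],0],[[1,0,0],0]]'; python3 -m handwheel '[[[0.5,0,0],0],[[0.5,0,0],0],[[0.5,0,0],0]]'
```

```text
clock: 13.4
ee_pos: [0.4919, -0.0797, 0.0998]
eef_rot: [[0.0, 0.995, -0.103], [-0.0, -0.103, -0.995], [-1.0, 0.0, 0.0]]
ft_force: [-0.3, 0.4, -0.4]
grip_width: 0.0074
clock: 13.9
ee_pos: [0.492, -0.0797, 0.0993]
eef_rot: [[0.001, 0.995, -0.103], [-0.0, -0.103, -0.995], [-1.0, 0.001, 0.0]]
ft_force: [-1.6, 0.5, 9.5]
grip_width: 0.0072
clock: 14.28
ee_pos: [0.492, -0.0797, 0.0993]
eef_rot: [[0.001, 0.995, -0.103], [-0.0, -0.103, -0.995], [-1.0, 0.001, 0.0]]
ft_force: [-5.5, 2.0, 17.9]
grip_width: 0.0074
```

```bash
python3 -m handwheel '[[[-0.5,0,0],0],[[-0.5,0,0],0],[[-0.5,0,0],0]]'; python3 m.py 0 w6.png; python3 - <<'E'
from h import *
for n in("scene","side"):
    c=eyes.capture(n); W=cloud(c)
    for a in((-.115,-.05),(-.005,.065),(.105,.175)):
        h=box(W,[.46,a[0],.115],[.54,a[1],.15])
        e=[(np.percentile(h[:,1],[1,99])).round(4),np.median(h[:,0]).round(4),np.percentile(h[:,2],[50,90]).round(4)] if len(h) else 0
        print(n,len(h),e)
    if n=="scene": save(c,"s3.png",(215,150,345,270),5)
E
```

```text
clock: 14.65
ee_pos: [0.492, -0.0797, 0.0993]
eef_rot: [[0.001, 0.995, -0.103], [-0.0, -0.103, -0.995], [-1.0, 0.001, 0.0]]
ft_force: [-2.7, 1.6, 9.2]
grip_width: 0.0073
[ 0.492  -0.0797  0.0993] yaw -5.92 F [-2.7  1.6  9.2]
plate y [-5.02  4.  ] end z -29.56
plate top -36.51 y [-4.29  3.75]
lip z -76 72 y [-1.16  0.18  1.52] down 14.38
lip z -68 86 y [-1.19 -0.09  1.54] down 14.27
lip z -60 75 y [-1.21 -0.1   1.01] down 14.12
lip z -52 75 y [-1.22 -0.1   1.02] down 14.32
lip z -44 69 y [-1.24 -0.1   1.03] down 14.22
lip z -36 59 y [-1.27 -0.11  1.04] down 14.22
mid [-105.48  -79.44] y [-4.93  3.84] top -36.5 ((-92.95704650878906, -0.5655741691589355), (9.472681999206543, 27.382652282714844), 89.73767852783203)
scene 81 [array([-0.1097, -0.0649]), np.float64(0.4948), array([0.1331, 0.1471])]
scene 81 [array([0.0008, 0.0598]), np.float64(0.5069), array([0.1305, 0.1355])]
scene 75 [array([0.1091, 0.1696]), np.float64(0.5184), array([0.1302, 0.1349])]
side 97 [array([-0.0947, -0.0505]), np.float64(0.4899), array([0.1354, 0.1476])]
side 59 [array([0.002 , 0.0634]), np.float64(0.5004), array([0.1342, 0.1385])]
side 70 [array([0.1133, 0.1714]), np.float64(0.5119), array([0.1336, 0.1382])]
```

View pics/s3.png

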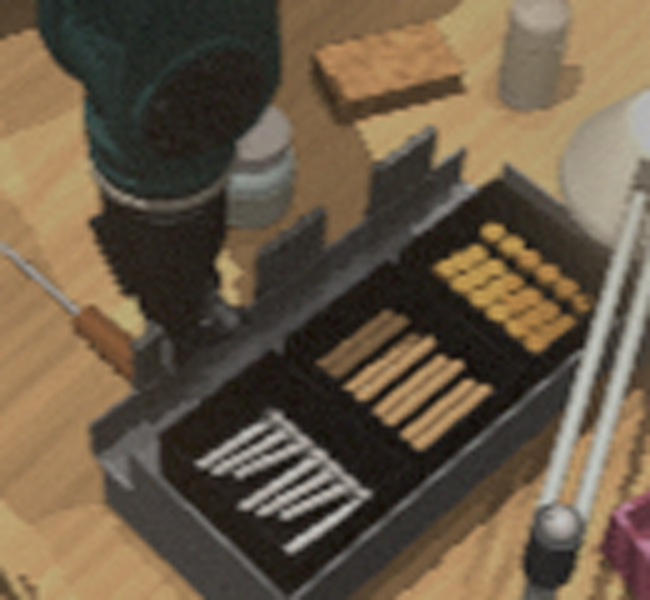

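The holder is home: its top is level with its neighbour (−36.51 vs −36.50), the gap is 49.9 mm and it sits square. Hold the push steady for a second and confirm the force.

```bash
python3 -m handwheel '[[[0.05,-0.05,0],0],[[0.05,-0.05,0],0],[[0.05,-0.05,0],0],[[0.05,-0.05,0],0]]'; python3 -m handwheel '[[[0,0,0],0],[[0,0,0],0],[[0,0,0],0],[[0,0,0],0],[[0,0,0],0],[[0,0,0],0],[[0,0,0],0],[[0,0,0],0]]'; python3 -m handwheel '[[[0,0,0],0],[[0,0,0],0],[[0,0,0],0],[[0,0,0],0]]'
```

```text
clock: 15.3
ee_pos: [0.492, -0.0797, 0.0993]
eef_rot: [[0.001, 0.995, -0.103], [-0.0, -0.103, -0.995], [-1.0, 0.001, 0.0]]
ft_force: [-2.7, 1.2, 10.4]
grip_width: 0.0071
clock: 16.3
ee_pos: [0.492, -0.0797, 0.0993]
eef_rot: [[0.001, 0.995, -0.103], [-0.0, -0.103, -0.995], [-1.0, 0.001, 0.0]]
ft_force: [-1.8, -0.1, 9.3]
grip_width: 0.0071
clock: 16.8
ee_pos: [0.492, -0.0797, 0.0993]
eef_rot: [[0.001, 0.995, -0.103], [-0.0, -0.103, -0.995], [-1.0, 0.001, 0.0]]
ft_force: [-2.4, 0.7, 10.2]
grip_width: 0.0074
```

Steady at about 10 N. Hand in.

```bash
python3 -c "
from cell import r
print(r.sign_off())"
```

```text
the job is handed in; nothing more can be done
None
```

I swung the lamp aside, fitted the spare holder at the bare right-hand bin, and handed the job in at about 17 s while still gripping and pressing. The sign-off gave no verdict.

- **Lamp:** I caged its knob and swung it toward +y, about 1.15 rad. The shade's edge is roughly 0.25 m from the bare place.
- **Holder:** I took it from the rim of the wooden tray and pushed it over the lip with the label facing out and the tongue behind the lip.
    - **Height:** its top is level with the neighbouring holder to within 0.1 mm.
    - **Centring:** the gap to that neighbour is 49.9 mm, against 50 expected.
    - **Line:** it is parallel to the lip.
- **Push:** it held at 9.3–10.4 N over the last 1.5 s. It reached about 18 N for about 0.4 s while I was finding the seat, then I backed it off.
- **Checks that disagreed:** the scene and side cameras differ by up to about 7 mm in x, so I aligned on the wrist camera alone. A 2–3 N sideways force remains.
- **Other things on the bench:** the last close-up, which did not show the whole bench, had nothing disturbed. I did not measure those objects again.

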